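Clear the analyser's lid and set its display angle

ROBOT

A 7-joint arm with a two-finger parallel gripper is mounted at the origin on the work surface. World frame = base frame: x ahead of the robot, y to its left, z up, the work surface at z = 0. Lengths are in m, angles in rad, forces in N, time in s.
With the tool pointing down it reaches from about 0.4 to 0.85 m from the base axis. Payload 4.5 kg.
Tool frame: the origin (TCP) lies between the finger pads; the fingertips stand r.tip_reach ahead of it and the grasp point (between the pads) lies 3 mm ahead of it (r.tip_reach is the distance from the TCP to the fingertips, in m); z points along the fingers, y is the line along which they close (so a half turn about z gives the same grasp; the last joint's range is limited). The gripper opens to 88 mm and grips with 3 to 60 N. Pads are 18 mm wide; open, the fingers measure 123 mm over their backs; the gripper's body (75 mm by 187 mm) begins 45 mm behind the grasp point.
Start: joints at [-1.181, 0.689, -0.195, 1.565, 0.157, 0.902, -0.215], TCP at [0.218, 0.586, 0.261] pointing down, gripper open.
Joint ranges: [-3.01, 3.01], [-0.46, 2.08], [-1.47, 1.51], [0.13, 2.56], [-1, 4.14], [0.04, 2.09], [-2.66, 2.66]. Speed limits (rad/s): [2.57, 2.57, 3.14, 3.14, 3.14, 3.14, 3.14].

INTERFACE

Orientations are given as a unit quaternion [x, y, z, w].
In Python, from plant import r gives the robot as it stands.
- The arm moves only by the tool step_arm, never from a script. Its argument "motion" is a list of rows, each an object with "dp": the shift along the tool's x, y, z in mm, a list of three; "twist": the turn, a rotation vector about the tool's x, y, z in rad, a list of three; "hand": the opening, from -1 (shut) to 1 (fully open). In form: [{"dp": [dx, dy, dz], "twist": [rx, ry, rz], "hand": hand}, ...]. A call has 1 to 5 rows; each row is the pose to reach, as a shift and turn from the pose commanded when the call began, along the tool's axes at that moment; what a row does not reach only later rows make up. A row lasts 1/8 s, in which the tool goes at most 62.5 mm and 10.7 degrees, less where a joint would pass 70% of its speed; a pose out of reach is approached as far as the arm can. A call with a gripper value outside its range is refused whole. The fingers move at their own pace and stop on an object; "force" is the grip in N (left out, the last holds). Time passes only in rows, so rows that repeat a pose let the fingers close. It gives the time, the measured TCP pose, the force, the opening and the grip force at its end, in the units of the state.
- r.get_state(): the state, without advancing time (a new reading comes with each control period).
- r.snapshot(name): name is "side" or "top"; returns a dict with "pixels" (400x640x3 uint8, red, green, blue), "depth" (400x640 float32, m along the optical axis (not along the pixel's ray), 0 where there is no reading), "fx", "fy", "cx", "cy" (pixels), "D" ([k1, k2, p1, p2, k3] as OpenCV has them; the pictures are not rectified), "xyz" and "orientation" of the camera in the world. Camera axes: x right, y down, z forward; pixel columns grow to the right and rows downward; lengths in m; the calibration is good to about 2 mm. A picture is of the moment at which its call begins.
- r.finish_job(): hands the job in; it is judged then, once.
Trained networks look in the newest picture that a camera, given by its name, has taken for a name from the list of things; names that differ only in an ending like _2 or _b are one class to them, and where a whole thing is asked for, a point or a joint stands for the part that bears it (a point fixed in the world has none). Each returns a list of dicts, best first, with "score" (0 to 1); they miss things now and then, are a little off and sometimes report something else, mostly with a low value. They report only what shows in the picture. A call takes as long as a camera call.
- r.search_frame(camera, thing): "at" ([x, y, z] in m, in the coordinates of the camera as it stood for that picture, good to about 4 mm: the middle of the surface that is visible of it).
The state is a dict: "clock": time; "q": joint angles; "qd": joint speeds; "joint_torque": joint torques, N m; "tool_pos": TCP position; "eef_rot": TCP orientation; "contact_force": force on the tool from outside, world axes, zero at the start; "moment": the same for the moment, N m; "opening": opening from 0.0 (shut) to 1.0 (fully open); "finger_force": force on a finger pad.
Only numpy, scipy, OpenCV 4.12 (cv2) and the standard library are available. Lean on these libraries where they do the work, as an engineer would, in place of code of your own. Each camera call takes 0.05 s, during which the arm holds its last target. There are 200 camera calls.

TASK

Move the yellow parts carton from the closed lid of the bench analyser into the grey tray, then raise the lid by its black carrying bar to its viewing angle, 60 degrees open, and let go of it. Handle the analyser and the carton gently (grip under 30 N a finger, no dropping or flinging) and leave the other things on the bench where they are.

Things in the scene. Friction and masses are not known exactly. Their poses are not given: they have to be found in the camera images.
- analyser: Bench instrument fixed to the table, a grey case 250 (x) by 240 (y) by 70 mm high; origin: centre of its underside. Its front (-x) is a ledge 85 mm deep and only 45 mm high (two black knobs, 8 mm high, at its ends), over which the lid's carrying bar lies. Its +x points away from the robot, to the hinge side.
- lid (a joint): Opening angle of the analyser's blue lid (rad): 0 closed and level, grows as the front edge goes up, stop at 1.9; wanted 1.047 (60 degrees). The hinge is stiff: the lid stays where it is left; lifting it by the bar takes about 5 N. The lid is 140 (along x) by 220 (along y) by 22 mm thick; closed, its upper face is 92.5 mm above the table.
- lid_hinge (a point): Middle of the hinge line, which runs along the analyser's y, at 100 mm in +x from the analyser's origin and 70.5 mm above the table. Its frame turns with the lid: with the lid closed its axes are those of the analyser.
- lid_handle (a point): Middle of the black round carrying bar (12 mm thick, 116 mm long, along the analyser's y) at the lid's front edge. In the frame of the lid it lies 185 mm in -x and 11 mm in +z from the hinge line; with the lid closed it is 81.5 mm above the table, 36 mm above the ledge, with a clear gap of 39 mm between bar and lid edge for a finger. The bar turns with the lid.
- carton: Yellow carton of parts with a white label and a red band, 100 (x) by 50 (y) by 28 mm high, about 150 g; lies flat on the closed lid at the start. Origin: centre of its underside.
- tray: Grey open tray fixed to the table, outside 180 (x) by 150 (y) by 35 mm high, walls and floor 5 mm; empty. Origin: centre of its underside.
- spool: Bystander: metal spool of solder, 56 mm across, 40 mm high, standing; origin centre of its underside.
- flux: Bystander: jar with yellow cap, 52 mm across, 60 mm high; origin centre of its underside.
- pliers: Bystander: pliers with yellow handles, about 150 mm long, 14 mm high, lying flat; origin at the pivot.
- screwdriver: Bystander: screwdriver lying flat; origin under its middle.
- phone: Bystander: black phone, 150 by 72 by 9 mm, lying flat; origin centre of its underside.
- tin: Bystander: open steel tin, 70 mm across, 50 mm high; origin centre of its underside.

How it is judged:
By the outcome, as a careful person would: the job done as asked, in the order asked, and still so for the second after the job is handed in, with the robot touching nothing.
It also fails if it takes over 64 s, if anything falls off the work surface, if the arm or the gripper's body presses on something with over 40 N, if the wrist force passes 120 N, or if a joint passes its speed limit or range.

## Working session

There is one attempt and no reset: what is moved stays moved. The work goes in short steps, Python scripts to look and compute and a tool call to move; the robot and the scene stay as the last step left them, time stands still between calls to the robot, and variables do not carry over. Pictures are saved under pics/ and viewed, at most 10 in all, crops included, and the job is handed in when it is done.

Besides the shell and the picture viewer there is one more tool, called after "Call:" as name([rows], argument=value, ...), one row to a line, values as JSON. step_arm: Moves the arm, as the interface text tells. Its arguments: {"type":"object","properties":{"motion":{"type":"array"},"force":{"type":"number"}},"required":["motion"]}

```bash
mkdir -p pics; cat > h.py <<'E'
import numpy as np, cv2
from scipy.spatial.transform import Rotation as R
from plant import r
def cw(s,p): return R.from_quat(s["orientation"]).apply(p)+np.array(s["xyz"])
def cloud(s):
    v,u=np.mgrid[0:400,0:640]
    K=np.array([[s["fx"],0,s["cx"]],[0,s["fy"],s["cy"]],[0,0,1.]])
    n=cv2.undistortPoints(np.stack([u.ravel(),v.ravel()],1).astype(np.float64)[:,None],K,np.array(s["D"]))[:,0]
    d=s["depth"].ravel().astype(float)
    P=cw(s,np.c_[n*d[:,None],d]).reshape(400,640,3)
    P[s["depth"]<=0]=np.nan
    return P
def save(s,n): cv2.imwrite("pics/"+n,s["pixels"][:,:,::-1])
E
python3 - <<'E'
from h import *
np.set_printoptions(precision=4,suppress=True)
st=r.get_state(); print(st, r.tip_reach)
for c in ["top","side"]:
    s=r.snapshot(c); save(s,c+"0.png"); print(c,s["xyz"],s["orientation"])
    np.savez(c+"0.npz",P=cloud(s),px=s["pixels"])
    for t in ["analyser","lid","lid_handle","carton","tray","spool","flux","pliers","screwdriver","phone","tin"]:
        for d in r.search_frame(c,t)[:2]: print(t,round(d["score"],2),cw(s,d["at"]))
E
```

```text
{'clock': 0.0, 'q': array([-1.1812,  0.69  , -0.1945,  1.5663,  0.1573,  0.9025, -0.2151]), 'qd': array([-0.    ,  0.0013, -0.0003,  0.0002, -0.0001, -0.0004, -0.0005]), 'joint_torque': array([  0.0001, -52.7566,  -1.267 , -15.3435,  -0.0526,   0.0061,
         0.0002]), 'tool_pos': array([0.2176, 0.5853, 0.2599]), 'eef_rot': array([ 0.1769,  0.9842, -0.0009, -0.0001]), 'contact_force': array([-0.502 ,  0.4085,  0.4476]), 'moment': array([-0.0397, -0.0207, -0.0201]), 'finger_force': 0.0, 'opening': 0.9969850524646935} 0.022
top [ 0.3951 -0.0055  1.4896] [-0.706   0.7064 -0.0342  0.037 ]
analyser 0.7 [0.3956 0.1472 0.0265]
analyser 0.67 [0.6091 0.2246 0.0825]
lid 0.68 [0.6482 0.2289 0.0916]
lid_handle 0.62 [0.6494 0.2627 0.1199]
carton 0.96 [0.6499 0.258  0.1211]
tray 0.84 [ 0.5954 -0.2497  0.0047]
spool 0.75 [ 0.5259 -0.0127  0.0412]
flux 0.6 [ 0.6928 -0.0064  0.0577]
pliers 0.66 [ 0.3894 -0.1252  0.0183]
screwdriver 0.66 [0.3947 0.1483 0.0268]
phone 0.61 [0.4028 0.5279 0.0092]
tin 0.91 [ 0.4784 -0.5027  0.0215]
side [ 0.1929 -0.7464  0.8364] [ 0.8938 -0.2037  0.0825 -0.391 ]
analyser 0.77 [0.5937 0.1702 0.0551]
analyser 0.26 [ 0.3863 -0.1306  0.0143]
lid 0.73 [0.6335 0.1966 0.0937]
carton 0.72 [0.6475 0.2477 0.1248]
tray 0.8 [ 0.5923 -0.2516  0.0089]
spool 0.65 [ 0.5245 -0.0163  0.0406]
spool 0.56 [0.4042 0.5182 0.0122]
flux 0.52 [ 0.6858 -0.0148  0.0393]
pliers 0.96 [ 0.3853 -0.1332  0.0143]
screwdriver 0.78 [0.3942 0.1404 0.0199]
phone 0.57 [0.4043 0.5146 0.0106]
phone 0.49 [ 0.526  -0.0198  0.0433]
tin 0.97 [ 0.4798 -0.4877  0.0259]
tin 0.25 [ 0.5934 -0.2527  0.0108]
```

View pics/top0.png

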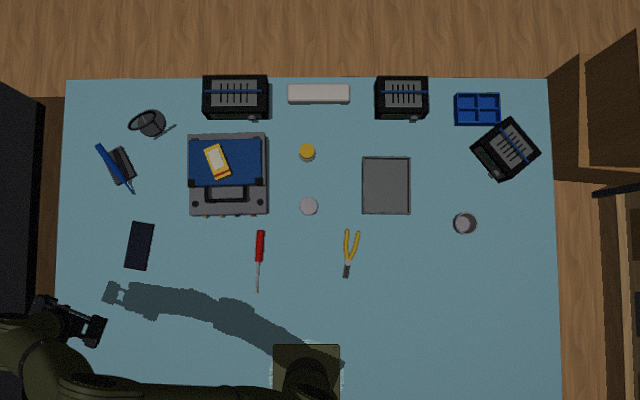

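View pics/side0.png

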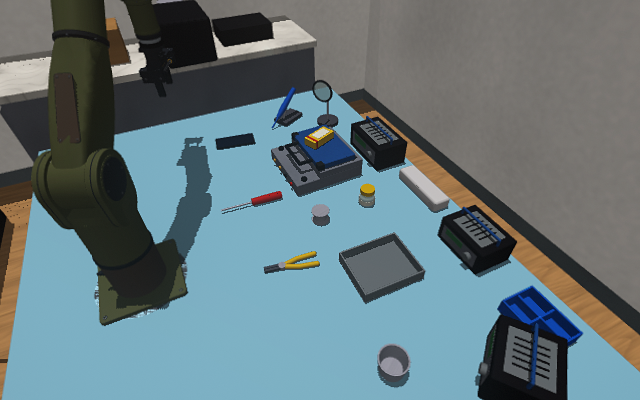

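```bash
cat > fit.py <<'E'
from h import *
def rect(P,m):
    q=P[m][:,:2]; q=q[np.isfinite(q).all(1)]
    (c,sz,a)=cv2.minAreaRect((q*1000).astype(np.float32)); return np.array(c).round(1),np.array(sz).round(1),round(a,1),len(q)
E
python3 - <<'E'
from fit import *
d=np.load("top0.npz");P=d["P"];hsv=cv2.cvtColor(d["px"],cv2.COLOR_RGB2HSV)
x,y,z=P[...,0],P[...,1],P[...,2]
reg=(abs(x-.62)<.2)&(abs(y-.23)<.2)
er=lambda m:cv2.morphologyEx(m.astype(np.uint8),cv2.MORPH_OPEN,np.ones((3,3)))>0
print("carton",rect(P,er(reg&(z>.108)&(z<.13))),np.nanmedian(z[reg&(z>.11)]))
m=er(reg&(z>.083)&(z<.105)); print("lidplane",rect(P,m),np.nanmedian(z[m]))
m=er(reg&(z>.083)&(z<.15)); print("lid+carton",rect(P,m))
m=reg&(hsv[...,0]>95)&(hsv[...,0]<130)&(hsv[...,1]>90)&(z>.08);print("blue",rect(P,er(m)))
m=er(reg&(z>.035)&(z<.15)); print("analyser",rect(P,m))
m=reg&(z>.07)&(z<.09)&(hsv[...,2]<70); print("bar",rect(P,m),np.nanmedian(z[m]))
m=er((abs(x-.6)<.15)&(abs(y+.25)<.13)&(z>.028)&(z<.042)); print("tray",rect(P,m))
E
```

```text
carton (array([651.9, 262.6]), array([102.2,  50.6]), 22.6, 578) 0.12057980785367284
lidplane (array([677. , 239.7]), array([285.6, 230.9]), 0.0, 3137) 0.09241963189487179
lid+carton (array([677. , 239.7]), array([285.6, 230.9]), 0.0, 3741)
blue (array([656.5, 244.5]), array([142.5, 219.1]), 1.0, 2574)
analyser (array([659.1, 243.8]), array([321.3, 247.3]), 0.0, 6945)
bar (array([677.1, 241.4]), array([285.4, 242.5]), 0.0, 665) 0.08535190450692776
tray (array([0., 0.]), array([0., 0.]), 0.0, 0)
```

The top view shows the carton at about (217,161) on the blue lid, the bar at about (226,193) and the tray at about (386,185). The side view agrees. Next I refine the poses of the bar and tray.

```bash
python3 - <<'E'
from fit import *
d=np.load("top0.npz");P=d["P"];hsv=cv2.cvtColor(d["px"],cv2.COLOR_RGB2HSV)
x,y,z=P[...,0],P[...,1],P[...,2]
m=(abs(x-.54)<.015)&(abs(y-.244)<.045)&(z>.068)&(z<.095)
print("bar",rect(P,m),np.nanpercentile(z[m],[10,50,90]),P[m].mean(0), np.polyfit(y[m],x[m],1))
for k in (190,200,186,196): print(k,[(int(u),P[k,u].round(3).tolist()) for u in range(218,240,5)])
m=(abs(x-.6)<.13)&(abs(y+.25)<.11)&(z>.012)&(z<.05); print("tray",rect(P,m),m.sum(),np.nanpercentile(z[m],[5,50,95]))
m=(abs(x-.6)<.13)&(abs(y+.25)<.11)&(z>.003)&(z<.05); print("tray",rect(P,m),m.sum())
# blue edge yaw
m=(abs(x-.62)<.2)&(abs(y-.24)<.2)&(hsv[...,0]>95)&(hsv[...,0]<130)&(hsv[...,1]>90)&(z>.085)&(z<.1)
b=[]
for yy in np.arange(.15,.34,.01):
    k=m&(abs(y-yy)<.006); b.append((yy,x[k].min(),x[k].max()))
b=np.array(b); print(np.c_[b]); print(np.polyfit(b[:,0],b[:,1],1),np.polyfit(b[:,0],b[:,2],1))
# side camera carton/blue
d=np.load("side0.npz");P=d["P"];x,y,z=P[...,0],P[...,1],P[...,2]
m=(abs(x-.65)<.1)&(abs(y-.25)<.1)&(z>.113)&(z<.128);print("carton side",rect(P,m))
m=(abs(x-.6)<.13)&(abs(y+.25)<.11)&(z>.03)&(z<.042); print("tray side",rect(P,m))
E
```

```text
bar (array([540.2, 244.1]), array([11.9, 88.8]), 3.2, 119) [0.08254606 0.08627491 0.0902035 ] [0.54007373 0.24416569 0.08644546] [-0.03918046  0.54964025]
190 [(218, [0.576, 0.272, 0.046]), (223, [0.576, 0.256, 0.047]), (228, [0.576, 0.241, 0.043]), (233, [0.576, 0.225, 0.048]), (238, [0.577, 0.211, 0.039])]
200 [(218, [0.541, 0.264, 0.085]), (223, [0.541, 0.249, 0.086]), (228, [0.54, 0.233, 0.09]), (233, [0.541, 0.219, 0.083]), (238, [0.541, 0.204, 0.086])]
186 [(218, [0.585, 0.267, 0.072]), (223, [0.585, 0.252, 0.071]), (228, [0.586, 0.238, 0.061]), (233, [0.587, 0.224, 0.057]), (238, [0.587, 0.208, 0.057])]
196 [(218, [0.558, 0.272, 0.043]), (223, [0.557, 0.256, 0.045]), (228, [0.557, 0.241, 0.046]), (233, [0.557, 0.225, 0.048]), (238, [0.557, 0.21, 0.047])]
tray (array([ 598.5, -243.7]), array([162. , 189.3]), 88.6, 593) 593 [0.01275325 0.03291651 0.03957596]
tray (array([ 601. , -249.8]), array([257. , 219.5]), 0.1, 2983) 2983
[[0.15       0.58824402 0.81626524]
 [0.16       0.58812272 0.81822906]
 [0.17       0.58827392 0.81106207]
 [0.18       0.55231717 0.81245552]
 [0.19       0.54047781 0.72563626]
 [0.2        0.54047781 0.72583775]
 [0.21       0.58798582 0.81052907]
 [0.22       0.58558462 0.81259079]
 [0.23       0.58558462 0.81265318]
 [0.24       0.58536218 0.81134594]
 [0.25       0.58514732 0.81384708]
 [0.26       0.53772312 0.72295474]
 [0.27       0.53760376 0.81390393]
 [0.28       0.53756056 0.8193204 ]
 [0.29       0.53741348 0.8113443 ]
 [0.3        0.53769984 0.81733984]
 [0.31       0.58519176 0.81733984]
 [0.32       0.58503444 0.72394845]
 [0.33       0.58544014 0.72290494]
 [0.34       0.59096486 0.72383971]]
[-0.03082315  0.57566217] [-0.22857101  0.8431673 ]
carton side (array([649.8, 259.2]), array([102.6,  56. ]), 23.4, 280)
tray side (array([ 593.2, -251.8]), array([152.8, 181. ]), 88.6, 529)
```

```bash
cat >> h.py <<'E'
def go(pos,yang,st=None):
    """shift (mm) and twist to a downward tool with its y axis at yang deg (mod 180)"""
    st=st or r.get_state(); q=R.from_quat(st["eef_rot"]); best=None
    for a in (yang,yang+180):
        c,s=np.cos(np.radians(a)),np.sin(np.radians(a))
        Y=np.array([c,s,0]);Z=np.array([0,0,-1.]);T=R.from_matrix(np.c_[np.cross(Y,Z),Y,Z])
        w=(q.inv()*T).as_rotvec()
        if best is None or np.linalg.norm(w)<np.linalg.norm(best): best=w
    dp=q.inv().apply(np.array(pos)-st["tool_pos"])*1000
    print("dp",dp.round(1),"twist",best.round(3),"n",np.linalg.norm(dp)/62.5,"pos",st["tool_pos"].round(4),"q7",st["q"][6].round(2),"t",st["clock"],"F",st["contact_force"].round(1),"op",round(st["opening"],3),round(st["finger_force"],1))
E
python3 - <<'E'
from h import *
go([.651,.261,.20],113)
E
```

```text
dp [-519.3 -153.6   60.7] twist [ 0.     0.    -0.757] n 8.719108182357711 pos [0.2177 0.5859 0.2607] q7 -0.22 t 1.2 F [-0.1 -0.2 -0.1] op 0.999 0.0
```

Call:
step_arm([
  {"dp":[-40,-12,0],"twist":[0,0,-0.1],"hand":1},
  {"dp":[-95,-28,5],"twist":[0,0,-0.25],"hand":1},
  {"dp":[-150,-45,10],"twist":[0,0,-0.4],"hand":1},
  {"dp":[-205,-61,20],"twist":[0,0,-0.55],"hand":1},
  {"dp":[-260,-77,30],"twist":[0,0,-0.7],"hand":1},
])

```text
clock: 1.82
tool_pos: [0.4361, 0.422, 0.2307]
eef_rot: [-0.174, 0.985, 0.0, 0.0]
contact_force: [0.2, -0.3, -0.1]
opening: 0.999
finger_force: 0.0
```

```bash
python3 -c "
from h import *
go([.651,.261,.20],113)"
```

```text
dp [-146.8 -224.9   30.7] twist [ 0.     0.001 -0.052] n 4.324297034274833 pos [0.4361 0.422  0.2307] q7 0.74 t 1.825 F [ 0.2 -0.3 -0.1] op 0.999 0.0
```

Call:
step_arm([
  {"dp":[-30,-46,6],"twist":[0,0,-0.02],"hand":1},
  {"dp":[-62,-95,14],"twist":[0,0,-0.05],"hand":1},
  {"dp":[-94,-144,20],"twist":[0,0,-0.052],"hand":1},
  {"dp":[-126,-193,28],"twist":[0,0,-0.052],"hand":1},
  {"dp":[-147,-225,31],"twist":[0,0,-0.052],"hand":1},
])

```text
clock: 2.45
tool_pos: [0.6514, 0.2573, 0.1989]
eef_rot: [-0.195, 0.981, -0.001, 0.0]
contact_force: [-0.1, 1.3, 0.0]
opening: 1.002
finger_force: 0.0
```

```bash
python3 -c "
from h import *
s=r.snapshot('top');save(s,'top1.png');
s=r.snapshot('side');cv2.imwrite('pics/side1.png',cv2.resize(s['pixels'][60:220,220:440,::-1],None,fx=3,fy=3))
go([.651,.261,.1185],113)"
```

```text
dp [-0.3  7.3 80. ] twist [-0.005  0.001 -0.014] n 1.2846574399845738 pos [0.6533 0.2545 0.1985] q7 1.2 t 2.55 F [-0.2 -0.2 -0.6] op 0.999 0.0
```

View pics/side1.png

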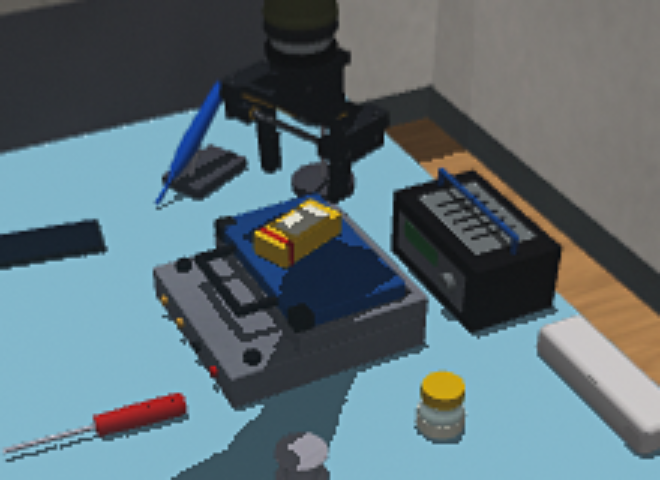

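The crop shows the open gripper above the carton, which lies at about (298,232) in the crop, with the fingers on either side of its short axis. I descend now.

Call:
step_arm([
  {"dp":[0,7,10],"twist":[0,0,-0.014],"hand":1},
  {"dp":[0,7,35],"twist":[0,0,-0.014],"hand":1},
  {"dp":[0,7,60],"twist":[0,0,-0.014],"hand":1},
  {"dp":[0,7,72],"twist":[0,0,-0.014],"hand":1},
  {"dp":[0,7,75],"twist":[0,0,-0.014],"hand":1},
])

```text
clock: 3.18
tool_pos: [0.6449, 0.2688, 0.1241]
eef_rot: [-0.205, 0.979, 0.0, -0.001]
contact_force: [0.3, -0.3, 0.3]
opening: 0.997
finger_force: 0.0
```

```bash
python3 -c "
from h import *
s=r.snapshot('top')
go([.651,.261,.1185],113)"
```

```text
dp [-2.1 -9.2  5.9] twist [ 0.001 -0.     0.01 ] n 0.1779408643597638 pos [0.6454 0.2686 0.1245] q7 1.17 t 3.225 F [ 0.4  0.2 -0.7] op 1.001 0.0
```

Call:
step_arm([
  {"dp":[-2,-9,3],"twist":[0,0,0.01],"hand":1},
  {"dp":[-2,-9,6],"twist":[0,0,0.01],"hand":1},
  {"dp":[-2,-9,6],"twist":[0,0,0.01],"hand":1},
  {"dp":[-2,-9,6],"twist":[0,0,0.01],"hand":1},
])

```text
clock: 3.72
tool_pos: [0.6516, 0.2602, 0.1189]
eef_rot: [-0.199, 0.98, 0.0, 0.0]
contact_force: [-0.5, 0.2, -1.2]
opening: 1.0
finger_force: 0.0
```

```bash
python3 -c "
from h import *
go([.651,.261,.1185],113)"
```

```text
dp [0.2 1.  0.4] twist [ 0.     0.    -0.001] n 0.01796671466066105 pos [0.6516 0.2602 0.1189] q7 1.17 t 3.725 F [-0.5  0.2 -1.2] op 1.0 0.0
```

Call:
step_arm([
  {"dp":[0,1,0],"twist":[0,0,0],"hand":0.4},
  {"dp":[0,1,0],"twist":[0,0,0],"hand":0.2},
  {"dp":[0,1,0],"twist":[0,0,0],"hand":0},
  {"dp":[0,1,0],"twist":[0,0,0],"hand":-0.3},
  {"dp":[0,1,0],"twist":[0,0,0],"hand":-0.3},
], force=15)

```text
clock: 4.35
tool_pos: [0.6512, 0.261, 0.1187]
eef_rot: [-0.199, 0.98, 0.0, 0.0]
contact_force: [-0.2, -0.2, -0.2]
opening: 0.566
finger_force: 15.0
```

Call:
step_arm([
  {"dp":[0,0,-3],"twist":[0,0,0],"hand":-0.3},
  {"dp":[0,0,-12],"twist":[0,0,0],"hand":-0.3},
  {"dp":[0,0,-35],"twist":[0,0,0],"hand":-0.3},
  {"dp":[0,0,-65],"twist":[0,0,0],"hand":-0.3},
  {"dp":[0,0,-90],"twist":[0,0,0],"hand":-0.3},
])

```text
clock: 4.97
tool_pos: [0.6514, 0.261, 0.2105]
eef_rot: [-0.199, 0.98, 0.0, 0.001]
contact_force: [0.1, 0.4, -1.7]
opening: 0.565
finger_force: 15.0
```

```bash
python3 -c "
from h import *
s=r.snapshot('top')
go([.597,-.25,.2],89)"
```

```text
dp [ 251.  -449.9   12.1] twist [0.002 0.007 0.417] n 8.244381004729028 pos [0.653  0.262  0.2142] q7 1.21 t 5.025 F [0.8 0.3 1.9] op 0.566 15.0
```

Call:
step_arm([
  {"dp":[12,-20,1],"twist":[0,0,0.03],"hand":-0.3},
  {"dp":[35,-62,1],"twist":[0,0,0.1],"hand":-0.3},
  {"dp":[62,-112,1],"twist":[0,0,0.2],"hand":-0.3},
  {"dp":[90,-162,1],"twist":[0,0,0.3],"hand":-0.3},
  {"dp":[118,-212,1],"twist":[0,0,0.38],"hand":-0.3},
])

```text
clock: 5.65
tool_pos: [0.6248, 0.0178, 0.2078]
eef_rot: [-0.009, 1.0, -0.0, 0.0]
contact_force: [0.5, -0.4, -1.8]
opening: 0.566
finger_force: 15.0
```

```bash
python3 -c "
from h import *
go([.597,-.25,.2],89)"
```

```text
dp [  32.5 -267.3    7.8] twist [-0.     0.     0.035] n 4.309536141975074 pos [0.6248 0.0178 0.2078] q7 1.17 t 5.65 F [ 0.5 -0.4 -1.8] op 0.566 15.0
```

Call:
step_arm([
  {"dp":[8,-60,1],"twist":[0,0,0.02],"hand":-0.3},
  {"dp":[15,-120,3],"twist":[0,0,0.035],"hand":-0.3},
  {"dp":[23,-180,6],"twist":[0,0,0.035],"hand":-0.3},
  {"dp":[30,-235,8],"twist":[0,0,0.035],"hand":-0.3},
  {"dp":[32,-265,8],"twist":[0,0,0.035],"hand":-0.3},
])

```text
clock: 6.28
tool_pos: [0.5968, -0.2508, 0.1992]
eef_rot: [0.01, 1.0, -0.001, -0.001]
contact_force: [0.2, -0.2, -1.7]
opening: 0.567
finger_force: 15.0
```

Call:
step_arm([
  {"dp":[0,0,10],"twist":[0,0,0],"hand":-0.3},
  {"dp":[0,0,30],"twist":[0,0,0],"hand":-0.3},
  {"dp":[0,0,60],"twist":[0,0,0],"hand":-0.3},
  {"dp":[0,0,85],"twist":[0,0,0],"hand":-0.3},
  {"dp":[0,0,100],"twist":[0,0,0],"hand":-0.3},
])

```text
clock: 6.9
tool_pos: [0.5982, -0.2436, 0.0981]
eef_rot: [0.006, 1.0, 0.001, -0.001]
contact_force: [0.8, 0.2, -1.5]
opening: 0.567
finger_force: 15.0
```

```bash
python3 -c "
from h import *
s=r.snapshot('side');cv2.imwrite('pics/side2.png',cv2.resize(s['pixels'][140:340,280:500,::-1],None,fx=3,fy=3))
s=r.snapshot('top')
go([.597,-.25,.033],89)"
```

```text
dp [ 0.5 -5.9 64.9] twist [ 0.002 -0.003  0.004] n 1.043465452359149 pos [ 0.5977 -0.2442  0.098 ] q7 1.49 t 7.0 F [-0.2  0.9 -1.6] op 0.566 15.0
```

View pics/side2.png

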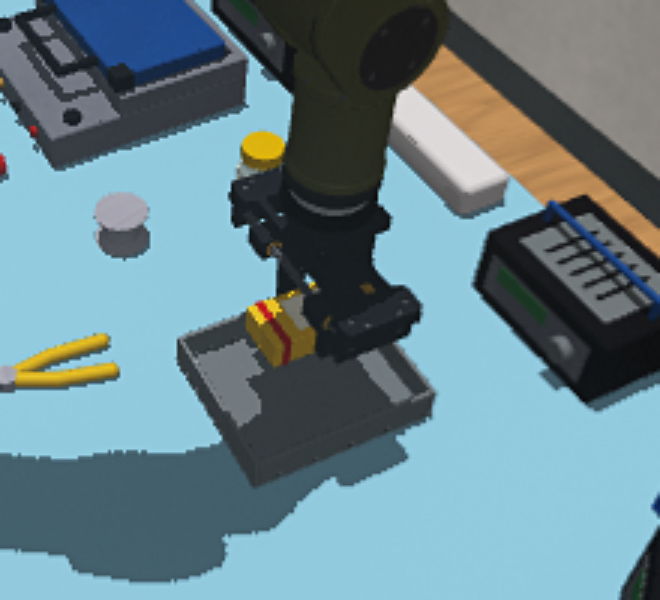

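The carton is gripped squarely, at about (280,335) in the crop, above the middle of the tray. I lower it now.

Call:
step_arm([
  {"dp":[0,-6,12],"twist":[0,0,0],"hand":-0.3},
  {"dp":[0,-6,32],"twist":[0,0,0],"hand":-0.3},
  {"dp":[0,-6,50],"twist":[0,0,0],"hand":-0.3},
  {"dp":[0,-6,59],"twist":[0,0,0],"hand":-0.3},
  {"dp":[0,-6,61],"twist":[0,0,0],"hand":-0.3},
])

```text
clock: 7.62
tool_pos: [0.598, -0.2516, 0.0377]
eef_rot: [0.007, 1.0, 0.0, -0.001]
contact_force: [-1.0, -0.2, -1.6]
opening: 0.569
finger_force: 15.0
```

Call:
step_arm([
  {"dp":[0,0,2],"twist":[0,0,0],"hand":-0.3},
  {"dp":[0,0,3],"twist":[0,0,0],"hand":-0.3},
  {"dp":[0,0,3],"twist":[0,0,0],"hand":-0.3},
])

```text
clock: 8.0
tool_pos: [0.5986, -0.252, 0.036]
eef_rot: [0.007, 1.0, -0.0, 0.0]
contact_force: [-0.2, -0.4, -1.6]
opening: 0.565
finger_force: 15.0
```

Still about 4 mm to go.

Call:
step_arm([
  {"dp":[0,0,2],"twist":[0,0,0],"hand":-0.3},
  {"dp":[0,0,3.5],"twist":[0,0,0],"hand":-0.3},
  {"dp":[0,0,4],"twist":[0,0,0],"hand":-0.3},
  {"dp":[0,0,4],"twist":[0,0,0],"hand":-0.3},
])

```text
clock: 8.5
tool_pos: [0.5984, -0.2519, 0.0316]
eef_rot: [0.007, 1.0, 0.0, -0.0]
contact_force: [-0.4, -0.2, -1.9]
opening: 0.567
finger_force: 15.0
```

Call:
step_arm([
  {"dp":[0,0,1],"twist":[0,0,0],"hand":-0.3},
  {"dp":[0,0,1.5],"twist":[0,0,0],"hand":-0.3},
  {"dp":[0,0,1.5],"twist":[0,0,0],"hand":-0.3},
])

```text
clock: 8.88
tool_pos: [0.5986, -0.2519, 0.0312]
eef_rot: [0.007, 1.0, -0.0, 0.0]
contact_force: [-2.2, -0.2, 6.8]
opening: 0.565
finger_force: 15.0
```

Call:
step_arm([
  {"dp":[0,0,0],"twist":[0,0,0],"hand":0.2},
  {"dp":[0,0,0],"twist":[0,0,0],"hand":0.5},
  {"dp":[0,0,0],"twist":[0,0,0],"hand":0.6},
  {"dp":[0,0,-5],"twist":[0,0,0],"hand":0.6},
  {"dp":[0,0,-30],"twist":[0,0,0],"hand":0.6},
])

```text
clock: 9.5
tool_pos: [0.5973, -0.2515, 0.0593]
eef_rot: [0.007, 1.0, 0.0, -0.002]
contact_force: [0.6, 1.0, 0.9]
opening: 0.8
finger_force: 0.0
```

Call:
step_arm([
  {"dp":[0,0,-40],"twist":[0,0,0],"hand":0.6},
  {"dp":[0,0,-85],"twist":[0,0,0],"hand":0.6},
  {"dp":[0,0,-130],"twist":[0,0,0],"hand":0.4},
  {"dp":[0,0,-150],"twist":[0,0,0],"hand":0.2},
])

```text
clock: 10.0
tool_pos: [0.5996, -0.2521, 0.2136]
eef_rot: [0.007, 1.0, -0.001, 0.002]
contact_force: [-0.1, -0.2, -0.6]
opening: 0.614
finger_force: 0.0
```

```bash
python3 -c "
from h import *
s=r.snapshot('top')
go([.54,.244,.19],1)"
```

```text
dp [ 68.2 495.5  23.8] twist [0.004 0.007 1.538] n 8.011465078194894 pos [ 0.6005 -0.2524  0.2153] q7 1.56 t 10.05 F [ 0.8 -0.   0.9] op 0.61 0.0
```

Call:
step_arm([
  {"dp":[3,20,2],"twist":[0,0,0.08],"hand":0.2},
  {"dp":[10,65,4],"twist":[0,0,0.2],"hand":0.2},
  {"dp":[16,115,6],"twist":[0,0,0.35],"hand":0.2},
  {"dp":[23,165,8],"twist":[0,0,0.5],"hand":0.2},
  {"dp":[30,215,10],"twist":[0,0,0.65],"hand":0.2},
])

```text
clock: 10.68
tool_pos: [0.571, -0.035, 0.1997]
eef_rot: [0.329, 0.944, 0.0, -0.0]
contact_force: [0.5, 0.5, -0.5]
opening: 0.604
finger_force: 0.0
```

```bash
python3 -c "
from h import *
go([.54,.244,.19],1)"
```

```text
dp [197.5 199.4   9.8] twist [-0.    -0.     0.883] n 4.4937374692857 pos [ 0.571  -0.035   0.1997] q7 0.69 t 10.675 F [ 0.5  0.5 -0.5] op 0.604 0.0
```

Call:
step_arm([
  {"dp":[40,40,2],"twist":[0,0,0.17],"hand":0.2},
  {"dp":[80,81,4],"twist":[0,0,0.34],"hand":0.2},
  {"dp":[120,121,6],"twist":[0,0,0.51],"hand":0.2},
  {"dp":[160,162,8],"twist":[0,0,0.68],"hand":0.2},
  {"dp":[185,187,9],"twist":[0,0,0.82],"hand":0.2},
])

```text
clock: 11.3
tool_pos: [0.54, 0.2287, 0.1906]
eef_rot: [0.676, 0.737, 0.0, -0.001]
contact_force: [0.4, -0.0, -0.3]
opening: 0.601
finger_force: 0.0
```

```bash
python3 -c "
from h import *
s=r.snapshot('side');save(s,'side3.png');np.savez('side3.npz',P=cloud(s),px=s['pixels'])
s=r.snapshot('top');np.savez('top3.npz',P=cloud(s),px=s['pixels'])
go([.54,.244,.15],1)"
```

```text
dp [12.4  1.9 40.5] twist [-0.001 -0.003  0.076] n 0.6781512089339841 pos [0.5394 0.2313 0.1904] q7 -0.28 t 11.4 F [-0.4  0.1  0.2] op 0.601 0.0
```

View pics/side3.png

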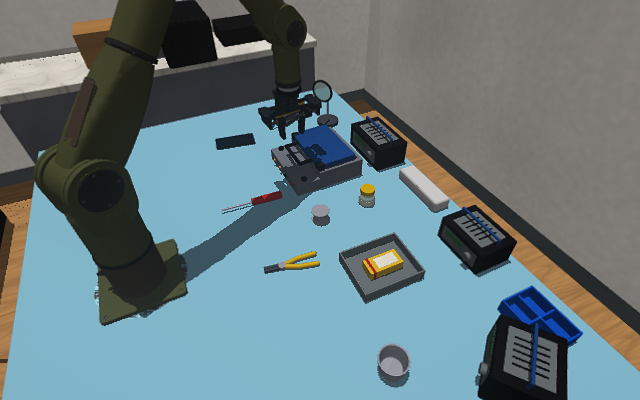

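The carton lies flat in the tray at about (383,263). The gripper is above the analyser. I set the opening to about 33 mm and lower it over the bar.

Call:
step_arm([
  {"dp":[6,1,2],"twist":[0,0,0.04],"hand":0},
  {"dp":[12,1,10],"twist":[0,0,0.076],"hand":-0.24},
  {"dp":[12,1,30],"twist":[0,0,0.076],"hand":-0.24},
  {"dp":[12,1,50],"twist":[0,0,0.076],"hand":-0.24},
  {"dp":[12,1,60],"twist":[0,0,0.076],"hand":-0.24},
])

```text
clock: 12.02
tool_pos: [0.541, 0.2354, 0.1298]
eef_rot: [0.704, 0.71, -0.001, -0.0]
contact_force: [0.5, -0.1, -1.1]
opening: 0.38
finger_force: 0.0
```

```bash
python3 -c "
from h import *
s=r.snapshot('top');s=r.snapshot('top')
go([.5405,.244,.086],1)"
```

```text
dp [ 8.3 -0.2 44.1] twist [-0.002  0.001 -0.009] n 0.7173265405311046 pos [0.5409 0.2357 0.1301] q7 -0.34 t 12.125 F [0.7 0.6 0. ] op 0.38 0.0
```

Call:
step_arm([
  {"dp":[8,0,8],"twist":[0,0,-0.009],"hand":-0.24},
  {"dp":[8,0,20],"twist":[0,0,-0.009],"hand":-0.24},
  {"dp":[8,0,32],"twist":[0,0,-0.009],"hand":-0.24},
  {"dp":[8,0,41],"twist":[0,0,-0.009],"hand":-0.24},
  {"dp":[8,0,44],"twist":[0,0,-0.009],"hand":-0.24},
])

```text
clock: 12.75
tool_pos: [0.5409, 0.2445, 0.0864]
eef_rot: [0.7, 0.714, -0.001, -0.0]
contact_force: [0.6, 0.4, 0.2]
opening: 0.379
finger_force: 0.0
```

```bash
python3 -c "
from h import *
s=r.snapshot('top');s=r.snapshot('side');cv2.imwrite('pics/side4.png',cv2.resize(s['pixels'][80:210,230:380,::-1],None,fx=4,fy=4))
go([.5405,.244,.086],1)"
```

```text
dp [-0.6 -0.7  0.8] twist [-0.     0.     0.001] n 0.019906836467137697 pos [0.5411 0.2447 0.0868] q7 -0.34 t 12.85 F [ 1.1  0.1 -0.6] op 0.382 0.0
```

View pics/side4.png

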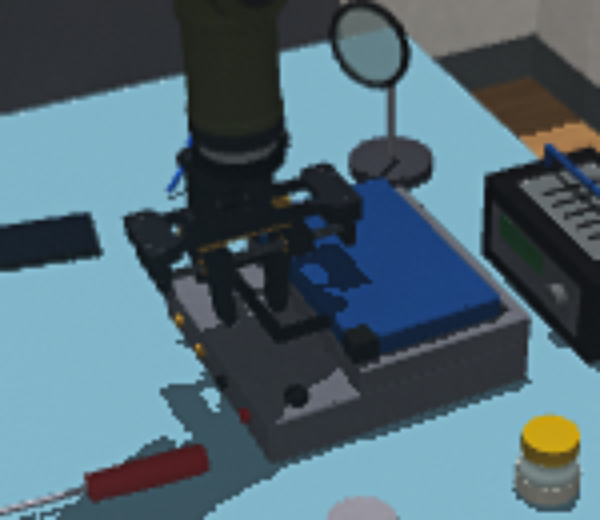

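The fingers straddle the bar, at about (225,290) and (275,285) in the crop, with the inner one in the gap. I close gently.

Call:
step_arm([
  {"dp":[0,0,0],"twist":[0,0,0],"hand":-0.5},
  {"dp":[0,0,0],"twist":[0,0,0],"hand":-0.7},
  {"dp":[0,0,0],"twist":[0,0,0],"hand":-0.9},
  {"dp":[0,0,0],"twist":[0,0,0],"hand":-0.9},
], force=18)

```text
clock: 13.35
tool_pos: [0.5406, 0.2449, 0.0875]
eef_rot: [0.7, 0.714, -0.0, -0.0]
contact_force: [-3.7, 0.7, 3.8]
opening: 0.128
finger_force: 18.0
```

```bash
python3 -c "
from h import *
from numpy import *
st=r.get_state(); go([.5405,.244,.0845],1)
q=R.from_quat(st['eef_rot']); ya=radians(1.2)
f=lambda a:array([-185*cos(a)+11*sin(a),0,185*sin(a)+11*cos(a)])
for d in range(0,70,5):
    v=f(radians(d))-f(0); w=R.from_rotvec([0,0,ya]).apply(v); print(d,q.inv().apply(w).round(1), v.round(1))
"
```

```text
dp [-0.9 -0.1  3. ] twist [-0.001 -0.     0.002] n 0.049619495409235555 pos [0.5406 0.2449 0.0875] q7 -0.34 t 13.35 F [-3.7  0.7  3.8] op 0.128 18.0
0 [0. 0. 0.] [0. 0. 0.]
5 [  0.    1.6 -16.1] [ 1.7  0.  16.1]
10 [  0.    4.7 -32. ] [ 4.7  0.  32. ]
15 [  0.    9.1 -47.5] [ 9.2  0.  47.5]
20 [  0.   14.8 -62.6] [14.9  0.  62.6]
25 [  0.   21.9 -77.2] [22.   0.  77.2]
30 [  0.1  30.2 -91.1] [30.3  0.  91. ]
35 [ 1.000e-01  3.960e+01 -1.042e+02] [ 39.8   0.  104.1]
40 [ 1.000e-01  5.020e+01 -1.164e+02] [ 50.4   0.  116.3]
45 [ 1.000e-01  6.180e+01 -1.277e+02] [ 62.    0.  127.6]
50 [ 1.000e-01  7.430e+01 -1.379e+02] [ 74.5   0.  137.8]
55 [ 1.00e-01  8.77e+01 -1.47e+02] [ 87.9   0.  146.9]
60 [   0.2  101.8 -154.8] [102.    0.  154.7]
65 [   0.2  116.6 -161.5] [116.8   0.  161.3]
```

Call:
step_arm([
  {"dp":[0,0.5,-6.5],"twist":[0,0,0],"hand":-0.9},
  {"dp":[0,1.6,-16],"twist":[0,0,0],"hand":-0.9},
  {"dp":[0,3.3,-25.6],"twist":[0,0,0],"hand":-0.9},
  {"dp":[0,6,-36.7],"twist":[0,0,0],"hand":-0.9},
  {"dp":[0,9.1,-47.5],"twist":[0,0,0],"hand":-0.9},
])

```text
clock: 13.98
tool_pos: [0.5493, 0.2451, 0.1353]
eef_rot: [0.7, 0.714, -0.001, -0.001]
contact_force: [-5.6, 0.7, -5.1]
opening: 0.125
finger_force: 18.0
```

Tracking well. 15° to 35°.

Call:
step_arm([
  {"dp":[0,4.4,-12.2],"twist":[0,0,0],"hand":-0.9},
  {"dp":[0,9.7,-24],"twist":[0,0,0],"hand":-0.9},
  {"dp":[0,15.9,-35.5],"twist":[0,0,0],"hand":-0.9},
  {"dp":[0,22.8,-46.3],"twist":[0,0,0],"hand":-0.9},
  {"dp":[0,30.5,-56.7],"twist":[0,0,0],"hand":-0.9},
])

```text
clock: 14.6
tool_pos: [0.5782, 0.2459, 0.1921]
eef_rot: [0.7, 0.714, -0.002, -0.002]
contact_force: [-7.9, 1.6, 0.1]
opening: 0.13
finger_force: 18.0
```

Call:
step_arm([
  {"dp":[0,8.5,-9.9],"twist":[0,0,0],"hand":-0.9},
  {"dp":[0,17.5,-19.1],"twist":[0,0,0],"hand":-0.9},
  {"dp":[0,27,-27.7],"twist":[0,0,0],"hand":-0.9},
  {"dp":[0,37.2,-35.7],"twist":[0,0,0],"hand":-0.9},
  {"dp":[0,48.1,-42.8],"twist":[0,0,0],"hand":-0.9},
])

```text
clock: 15.22
tool_pos: [0.6256, 0.2471, 0.2369]
eef_rot: [0.7, 0.714, -0.002, -0.003]
contact_force: [-13.8, -0.5, 11.7]
opening: 0.126
finger_force: 18.0
```

```bash
cat > lid.py <<'E'
from fit import *
hx,hz=.7255,.0705
s=r.snapshot('side');cv2.imwrite('pics/side5.png',cv2.resize(s['pixels'][40:210,230:430,::-1],None,fx=3.5,fy=3.5))
for c in ('side','top'):
    if c=='top': s=r.snapshot(c)
    P=cloud(s);hsv=cv2.cvtColor(s['pixels'],cv2.COLOR_RGB2HSV);x,y,z=P[...,0],P[...,1],P[...,2]
    m=(hsv[...,0]>95)&(hsv[...,0]<130)&(hsv[...,1]>90)&(abs(y-.245)<.105)&(x>.6)&(x<.78)&(z>.1)&(z<.27)
    q=P[m][:,[0,2]]; q=q-np.median(q,0)
    Q=P[m]; A=np.c_[Q[:,1],Q[:,2],np.ones(len(Q))]; k=np.ones(len(Q),bool)
    for _ in range(6):
        co=np.linalg.lstsq(A[k],Q[k,0],rcond=None)[0]; e=Q[:,0]-A@co; k=abs(e)<max(.004,2*np.median(abs(e)))
    print(c,m.sum(),k.sum(),"angle",90-np.degrees(np.arctan(co[1])),"plane dist to hinge",(hx-(co[0]*.245+co[1]*hz+co[2]))*np.cos(np.arctan(co[1])))
E
python3 -c "
from lid import *
go([.643,.245,.239],1)
p=r.get_state()['tool_pos']; print(np.degrees(np.arctan2(p[2]-.005-hz,hx-p[0]))-np.degrees(np.arctan2(11,185)))"
```

```text
side 132 92 angle 117.47104647939912 plane dist to hinge 0.0184175994968095
top 733 576 angle 125.54250343322781 plane dist to hinge -0.023120768024449772
dp [-2.5 15.  -0.8] twist [-0.002 -0.002  0.002] n 0.2430806311945893 pos [0.628  0.2472 0.2382] q7 -0.32 t 15.325 F [-12.7  -0.5  15.2] op 0.128 18.0
55.666094542177525
```

View pics/side5.png

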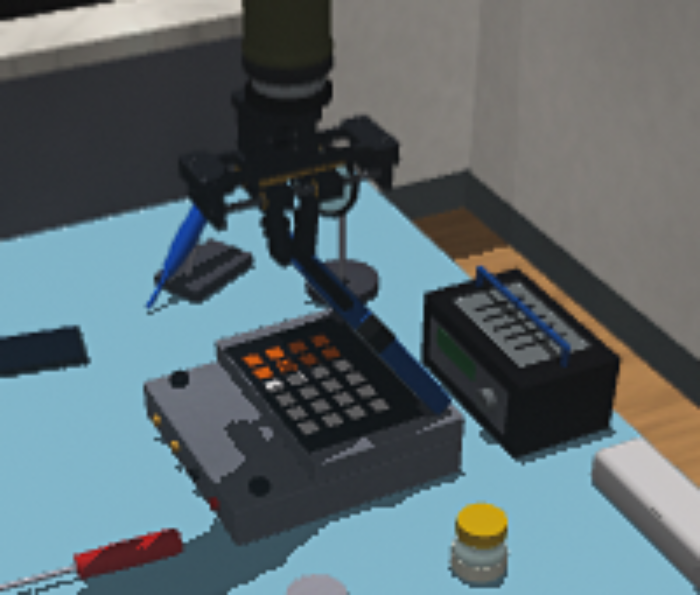

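Call:
step_arm([
  {"dp":[0,2,-4],"twist":[0,0,0],"hand":-0.9},
  {"dp":[0,7,-7.5],"twist":[0,0,0],"hand":-0.9},
  {"dp":[0,12,-10.5],"twist":[0,0,0],"hand":-0.9},
  {"dp":[0,12,-10.5],"twist":[0,0,0],"hand":-0.9},
])

```text
clock: 15.82
tool_pos: [0.6414, 0.2474, 0.2464]
eef_rot: [0.7, 0.714, 0.001, -0.0]
contact_force: [-5.7, 2.2, 2.1]
opening: 0.128
finger_force: 18.0
```

```bash
cat > lid.py <<'E'
from fit import *
from scipy.optimize import least_squares
hx,hz=.7255,.0705
for c in ('side','top'):
    s=r.snapshot(c); P=cloud(s);hsv=cv2.cvtColor(s['pixels'],cv2.COLOR_RGB2HSV);x,y,z=P[...,0],P[...,1],P[...,2]
    y0=.245; m=(hsv[...,0]>95)&(hsv[...,0]<130)&(hsv[...,1]>90)&(abs(y-y0)<.105)&(x>.6)&(x<.78)&(z>.09)&(z<.27)
    xx=x[m]+(y[m]-y0)*.021; zz=z[m]
    def f(p):   # distance to outline of the lid's section (140x22)
        a=p[0]; dx=xx-hx-p[1]; dz=zz-hz-p[2]
        u=-dx*np.cos(a)+dz*np.sin(a); w=dx*np.sin(a)+dz*np.cos(a)
        qu,qw=abs(u-.07)-.07,abs(w-.011)-.011
        return np.r_[np.where((qu<0)&(qw<0),np.maximum(qu,qw),np.hypot(np.maximum(qu,0),np.maximum(qw,0))),p[1:]*5]
    for a0 in (50,60,70):
        o=least_squares(f,[np.radians(a0),0,0],loss='soft_l1',f_scale=.003); print(c,m.sum(),"angle",np.degrees(o.x[0]).round(2),(o.x[1:]*1000).round(1),"cost",o.cost*1e6)
E
python3 -c "
from lid import *
go([.641,.245,.245],1)
p=r.get_state()['tool_pos']; print(np.degrees(np.arctan2(p[2]-.006-hz,hx-p[0]))-np.degrees(np.arctan2(11,185)))"
```

```text
side 184 angle 59.69 [-0.5  1.1] cost 1684.245328747206
side 184 angle 59.69 [-0.5  1.1] cost 1684.2453287470496
side 184 angle 61.65 [-15.9  25.3] cost 2055.3124670255293
top 661 angle 59.67 [0.6 0.7] cost 2050.0161640516712
top 661 angle 59.67 [0.6 0.7] cost 2050.016164051669
top 661 angle 59.67 [0.6 0.7] cost 2050.0161640516694
dp [-2.4 -0.4  1.5] twist [ 0.002 -0.002  0.002] n 0.04606946001605234 pos [0.6414 0.2475 0.2465] q7 -0.32 t 15.925 F [-4.4  1.   1.8] op 0.13 18.0
60.257718365527296
```

Both cameras fit the lid at about 59.7° and the arm pose gives about 60°. I release.

Call:
step_arm([
  {"dp":[0,0,0],"twist":[0,0,0],"hand":-0.7},
  {"dp":[0,0,0],"twist":[0,0,0],"hand":-0.5},
  {"dp":[0,0,0],"twist":[0,0,0],"hand":-0.3},
  {"dp":[0,0,0],"twist":[0,0,0],"hand":-0.3},
])

```text
clock: 16.42
tool_pos: [0.6416, 0.2462, 0.2449]
eef_rot: [0.701, 0.714, 0.0, 0.001]
contact_force: [-0.7, -0.5, 0.3]
opening: 0.348
finger_force: 0.0
```

Call:
step_arm([
  {"dp":[0,0,-3],"twist":[0,0,0],"hand":-0.3},
  {"dp":[0,0,-15],"twist":[0,0,0],"hand":-0.3},
  {"dp":[0,0,-35],"twist":[0,0,0],"hand":-0.3},
  {"dp":[0,0,-65],"twist":[0,0,0],"hand":-0.3},
  {"dp":[0,0,-90],"twist":[0,0,0],"hand":-0.3},
])

```text
clock: 17.05
tool_pos: [0.6413, 0.2467, 0.337]
eef_rot: [0.7, 0.714, 0.001, 0.0]
contact_force: [0.7, -0.1, -0.0]
opening: 0.35
finger_force: 0.0
```

```bash
python3 -c "
from lid import *
s=r.snapshot('side');save(s,'side6.png')
for t in ('carton','tray'): print(t,cw(s,r.search_frame('side',t)[0]['at']))
m=(abs(P[...,0]-hx+.085)<.03)&(abs(P[...,1]-.245)<.05)&(P[...,2]>.21)&(P[...,2]<.26);print(np.median(P[m],0),m.sum())
go([.641,.245,.34],1)"
```

```text
side 204 angle 59.81 [-0.4  0.8] cost 1072.3512871352912
side 204 angle 59.78 [-0.4  0.8] cost 1072.3472455577328
side 204 angle 59.85 [-0.5  0.8] cost 1072.4334356088846
top 843 angle 57.3 [13.7 24.9] cost 5770.752368257991
top 843 angle 59.51 [0.6 1. ] cost 2418.742977313473
top 843 angle 59.51 [0.6 1. ] cost 2418.74297731543
carton [ 0.59650378 -0.26177684  0.03770092]
tray [ 0.58858516 -0.26510129  0.00972283]
[0.64090766 0.22021919 0.24091426] 82
dp [-1.6  0.5 -6. ] twist [-0.001  0.     0.002] n 0.10018900796113561 pos [0.6404 0.2466 0.334 ] q7 -0.33 t 17.3 F [ 0.4 -0.2  0.1] op 0.351 0.0
```

View pics/side6.png

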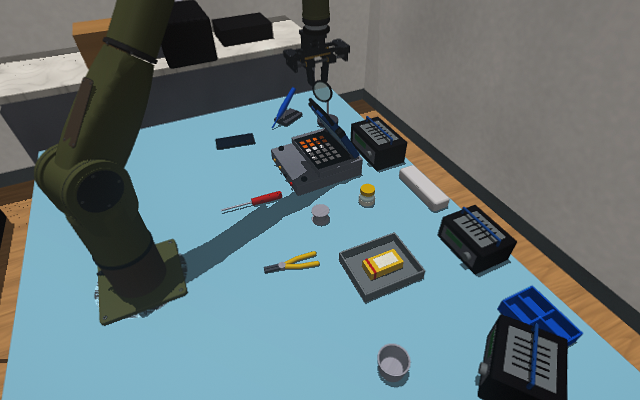

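The lid, at about (330,125), stands at about 59.7°. The carton is in the tray at (383,263), the gripper is clear and the bystanders have not moved. I hand the job in.

```bash
python3 -c "
from plant import r
print(r.finish_job())"
```

```text
the job is handed in; nothing more can be done
None
```

I moved the carton into the tray, raised the lid to about 59.7° as measured by the cameras and let go of it, left the bystanders where they were, and handed in the job at about 17 s; no verdict came back.

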